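# Set up the water bath and fit the cooker's valve knob

### The arm

A 6-joint arm with a two-finger parallel gripper is mounted at the origin on a cart in front of the work surface, level with it; the furniture and walls round the work are solid. World frame = base frame: x ahead of the robot, y to its left, z up, the work surface at z = 0. Lengths are in mm, angles in rad, forces in N, time in s.
With the tool pointing down it reaches from about 350 to 875 mm from the base axis. Payload 4.2 kg.
Tool frame: the origin (TCP) lies midway between the tips of the shut fingers; the grasp point (between the pads) lies 19 mm behind it (tcp_to_grasp is the distance from the TCP to the grasp point, in mm); z points along the fingers, y is the line along which they close (so a half turn about z gives the same grasp; the last joint's range is limited). The gripper opens to 85 mm and grips with 20 to 120 N. Pads are 22 mm wide; open, the fingers measure 114 mm over their backs; the gripper's body (76 mm by 85 mm) begins 54 mm behind the grasp point. The pads swing forward as they close: fully open they stand 13 mm farther back than shut.
Start: joints at [1.513, 0.385, 0.008, 0, -1.194, -0.259], TCP at [194.672, 593.887, 231.312] pointing down, gripper open.
Joint ranges: [-3.14, 3.14], [-1.21, 2.06], [-1.07, 1.41], [-3.16, 2.05], [-2.99, -0.16], [-3.1, 3.1]. Speed limits (rad/s): [2.79, 2.79, 3.14, 3.14, 3.14, 3.14].

### API

Orientations are given as a unit quaternion [x, y, z, w].
In Python, from bench import read_state, get_image, job_done, tcp_to_grasp gives the robot as it stands.
- The arm moves only by the tool jog_arm, never from a script. Its argument "plan" is a list of rows, each a list of 3 entries, a list of its own where there are three numbers: the finger opening in mm, from 0 to 85.4, then the shift along the tool's x, y, z as a fraction of full scale, then the turn, a rotation vector about the tool's x, y, z as a fraction of full scale. A call has 1 to 10 rows; each row is the pose to reach, as a shift and turn from the pose commanded when the call began, along the tool's axes at that moment; what a row does not reach only later rows make up. Full scale, the value 1, is 0.1 m for a shift and 60 degrees for a turn. A row lasts 1/8 s, in which the tool goes at most 62.5 mm and 10.7 degrees, less where a joint would pass 70% of its speed; a pose out of reach is approached as far as the arm can. A call with a number of a shift or a turn outside -1 to 1 is refused whole. A call with a gripper value outside its range is refused whole. The fingers move at their own pace and stop on an object; the grip force is fixed at half the most. Time passes only in rows, so rows that repeat a pose let the fingers close. It gives the time, the measured TCP pose, the force, the opening and the grip force at its end, in the units of the state.
- read_state(): the state, without advancing time (a new reading comes with each control period).
- get_image(name): name is "scene" or "top" or "wrist"; returns a dict with "img" (400x640x3 uint8, red, green, blue), "range_z" (400x640 float32, mm along the optical axis (not along the pixel's ray), 0 where there is no reading), "intrinsics" (3x3 intrinsics, pixels), "extrinsics" (4x4, takes a point from camera to world coordinates); the wrist camera has in their place "tool_from_camera" (4x4, takes a point from camera to tool coordinates, whose origin is the TCP and whose axes are the flange's). Camera axes: x right, y down, z forward; pixel columns grow to the right and rows downward; lengths in mm; the calibration is good to about 2 mm. A picture is of the moment at which its call begins: read the wrist's pose just before it.
- job_done(): hands the job in; it is judged then, once.
The state is a dict: "clock": time; "joints": joint angles; "joint_vel": joint speeds; "joint_efforts": joint torques, N m; "position": TCP position; "ee_rot": TCP orientation; "contact_force": force on the tool from outside, world axes, zero at the start; "wrist_torque": the same for the moment, N m; "gripper_width": finger opening in mm; "grasp_force": force on a finger pad.
Only numpy, scipy, OpenCV 4.12 (cv2) and the standard library are available. Lean on these libraries where they do the work, as an engineer would, in place of code of your own. Each camera call takes 0.05 s, during which the arm holds its last target. There are 200 camera calls.

### The job

Set up the water bath on the little gas cooker: put the steel pot into the pan that stands on the cooker, then the tall white beaker into the pot, both upright and let go. Then put the loose black knob back on the cooker's D-shaped valve shaft, turned so that its flat meets the shaft's flat, push it fully home, and finish still holding the knob pressed all the way down against the valve spring, as one does to light the burner. Leave the pepper mill, the kitchen timer and the spice jar where they stand.

Things in the scene. Friction and masses are not known exactly. Their poses are not given: they have to be found in the camera images.
- pot: loose open steel pot, 64 mm across, 60 mm tall, wall 4 mm (56 mm across inside), inner floor 5 mm above its underside, 150 g. Origin: centre of the underside, z up.
- beaker: loose tall white ceramic beaker, 42 mm across, 80 mm tall, wall 3 mm, 120 g. Origin: centre of the underside, z up. Pot and beaker stand on the worktop left of the cooker; which of the two is farther left varies.
- knob: loose black knob, 38 mm tall, 60 g, bore down, on the worktop right of the cooker: round body 42 mm wide, 18 mm high; above it a grip bar 14 mm thick (y), 42 mm long (x), 20 mm high, white pointer line at its +x end. Below, a D bore 16 mm deep, 16 mm wide, flat 4.5 mm from the axis on the +x (pointer) side; it goes on only within about 15 degrees. Origin: underside centre, on the bore axis; z up.
- stove: the gas cooker, a fixed white box with a steel deck 40 mm above the worktop, 170 mm deep (x), 230 mm long (y), pan on the +y part, valve on the -y part; its place and yaw vary. Origin: centre of the underside.
- pan_in (a point): centre of the inner floor of the shallow aluminium pan, 54 mm above the worktop. The pan is fixed on the cooker's left part (+y), 118 mm across inside, rim 28 mm above this floor; its handle points away from the robot. Axes as the cooker's.
- shaft_tip (a point): centre of the tip of the upright brass valve shaft on the cooker's right part, 125 mm from the pan's centre, 26 mm above the deck (20 mm pressed). D section: 14 mm round, one flat 3.5 mm from the axis on this frame's +x side, tip chamfered 2 mm. x: out of the flat; z: up. With the knob home the tip meets the bore's end: the knob's origin is then 16 mm below this point.
- shaft (a joint): downward travel of the shaft in m: 0 up, 0.006 fully pressed. A spring pushes it up, about 3.6 N at the start and 9 N fully pressed.
- valve (a joint): turn of the shaft about the vertical in rad, anticlockwise from above, -0.6 to 0.6, 0 when its flat faces the cooker's front (its -x, the robot's side); stiff (0.2 N m), it stays where it is left. It may be turned or not.
- pepper_mill: bystander: dark wooden pepper mill, 58 mm across, 160 mm tall, behind the knob's place. Origin: centre of the underside.
- kitchen_timer: bystander: red and white kitchen timer, 64 mm across, 43 mm tall. Origin: centre of the underside.
- cinnamon_jar: bystander: small spice jar with a yellow cap, 42 mm across, 106 mm tall. Origin: centre of the underside.
There are look-alikes about, which are no part of the job. Leave any green look-alike of the beaker alone.

How it is judged (in metres and radians):
On the way, in this order (a step that is already met when the one before it is completed fails the run):
1. the pot stands upright in the pan, let go (z of pot in the frame of pan_in between -0.004 and 0.005 m and horizontal distance between pot and pan_in below 0.032 m and angle between pot's own z axis and vertical below 0.1 rad and contact force between the fingers and pot below 0.5 N), for 0.2 s.
2. the beaker stands upright in the pot in the pan, let go (z of beaker in the frame of pot between 0.001 and 0.01 m and horizontal distance between beaker and pot below 0.012 m and angle between beaker's own z axis and vertical below 0.1 rad and contact force between the fingers and beaker below 0.5 N and horizontal distance between pot and pan_in below 0.032 m and z of pot in the frame of pan_in below 0.005 m), for 0.2 s.
3. the knob is fully home on the shaft, flat to flat (z of knob in the frame of shaft_tip below -0.0135 m and horizontal distance between knob and shaft_tip below 0.004 m and angle between the x axis of knob and the x axis of shaft_tip, either way round below 0.4 rad), for 0.1 s.
At the end, for the whole second after the job is handed in: Knob home on the shaft (within 2.5 mm of fully on, 4 mm, 0.4 rad, tilt under 0.15 rad), held pressed by the fingers (over 2 N, shaft travel over 4.5 of 6 mm); pot upright on the pan's floor, beaker upright on the pot's floor (tilt under 0.1 rad) (all of step 3 and value of joint shaft above 0.0045 m and contact force between the fingers and knob above 2 N and angle between knob's own z axis and vertical below 0.15 rad and z of pot in the frame of pan_in between -0.004 and 0.005 m and horizontal distance between pot and pan_in below 0.032 m and angle between each of pot, beaker's own z axis and vertical below 0.1 rad and z of beaker in the frame of pot between 0.001 and 0.01 m and horizontal distance between beaker and pot below 0.012 m); the arm keeps its last pose, push and grip.
It fails at once if the pepper mill, the kitchen timer or the spice jar is moved more than 25 mm or tipped (distance of any of pepper_mill, kitchen_timer, cinnamon_jar from where it was at the start of the episode above 0.025 m or angle between any of pepper_mill, kitchen_timer, cinnamon_jar's own z axis and vertical above 0.5 rad).
It also fails if it takes over 72 s, if anything falls off the work surface, if the arm or the gripper's body presses on something with over 40 N, if the wrist force passes 120 N, or if a joint passes its speed limit or range.

## Working session

There is one attempt and no reset: what is moved stays moved. The work goes in short steps, Python scripts to look and compute and a tool call to move; the robot and the scene stay as the last step left them, time stands still between calls to the robot, and variables do not carry over. Pictures are saved under pics/ and viewed, at most 10 in all, crops included, and the job is handed in when it is done.

Besides the shell and the picture viewer there is one more tool, called after "Request:" by a JSON object that holds its "fn" and its "kwargs", one argument or row to a line. jog_arm: Moves the arm, as the interface text tells. Its arguments: {"type":"object","properties":{"plan":{"type":"array"}},"required":["plan"]}

```bash
ls; mkdir -p pics
python3 - <<'E'
from bench import *
import cv2,numpy as np
s=read_state();print({k:np.round(v,3).tolist() for k,v in s.items()},tcp_to_grasp)
for n in("scene","top"):
    d=get_image(n);cv2.imwrite(f"pics/{n}0.png",d["img"][:,:,::-1]);np.savez(f"{n}0.npz",**d);print(n,d["intrinsics"].round(1).tolist(),d["extrinsics"].round(3).tolist())
E
```

```text
pics
{'clock': 0.0, 'joints': [1.513, 0.386, 0.007, -0.001, -1.194, -0.259], 'joint_vel': [-0.001, 0.001, 0.002, 0.001, -0.001, 0.001], 'joint_efforts': [-0.0, -39.229, 18.839, 4.186, -0.005, 0.0], 'position': [194.487, 593.338, 230.225], 'ee_rot': [0.987, -0.158, -0.0, 0.001], 'contact_force': [-0.272, -0.08, 0.35], 'wrist_torque': [-0.014, -0.036, -0.014], 'grasp_force': 0.0, 'gripper_width': 85.258} 18.700000000000003
scene [[511.5, 0.0, 323.8], [0.0, 511.5, 195.6], [0.0, 0.0, 1.0]] [[0.799, -0.392, 0.456, -66.68], [-0.601, -0.537, 0.592, -720.624], [0.013, -0.747, -0.665, 986.703], [0.0, 0.0, 0.0, 1.0]]
top [[369.1, 0.0, 317.2], [0.0, 369.1, 207.2], [0.0, 0.0, 1.0]] [[0.082, -0.975, 0.208, 345.631], [-0.997, -0.08, 0.02, 77.92], [-0.003, -0.209, -0.978, 1097.591], [0.0, 0.0, 0.0, 1.0]]
```

View pics/scene0.png

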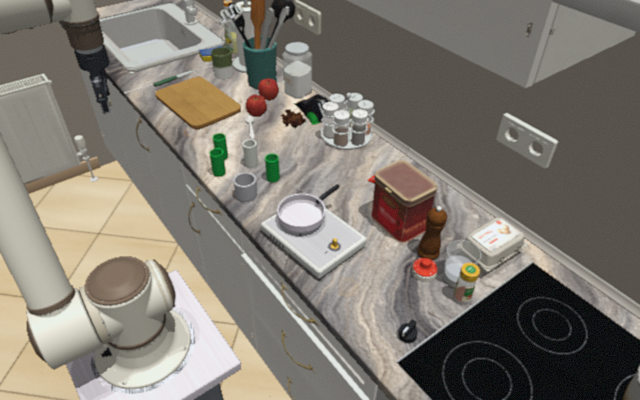

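View pics/top0.png

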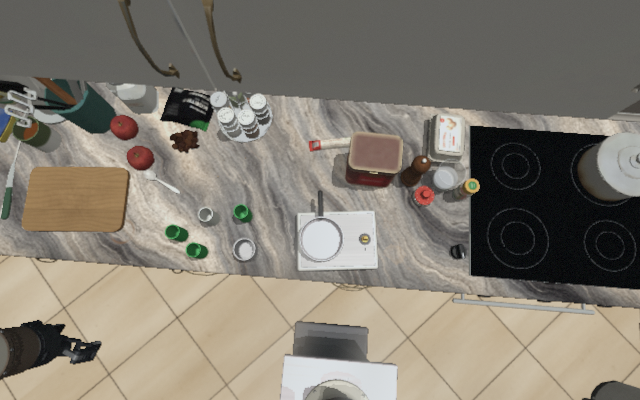

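Top view: the steel pot is at (244,250). The tall white beaker is at (205,215), and the green look-alikes are at (176,233), (197,251) and (242,213). The pan is at (320,240), the brass shaft at (365,239), the black knob at (458,252), the mill at (415,170), the timer at (424,196) and the jar at (470,187).

The only white tall cup is the one at (205,215), and the only steel pot is the one at (244,250). I'll confirm both in one enlarged crop while measuring.

```bash
cat > h.py <<'E'
import numpy as np,cv2
from bench import *
from scipy.spatial.transform import Rotation as R
def cloud(d,T=None):
    K=d["intrinsics"];T=d["extrinsics"] if T is None else T
    v,u=np.mgrid[:400,:640];z=d["range_z"]
    p=np.stack([(u-K[0,2])*z/K[0,0],(v-K[1,2])*z/K[1,1],z],-1)
    w=p@T[:3,:3].T+T[:3,3];w[z==0]=np.nan;return w
def ray(d,u,v,h,T=None):
    K=d["intrinsics"];T=d["extrinsics"] if T is None else T
    r=T[:3,:3]@np.array([(u-K[0,2])/K[0,0],(v-K[1,2])/K[1,1],1]);return T[:3,3]+r*(h-T[2,3])/r[2]
def wrist():
    s=read_state();d=get_image("wrist");T=np.eye(4);T[:3,:3]=R.from_quat(s["ee_rot"]).as_matrix();T[:3,3]=s["position"]
    return s,d,T@d["tool_from_camera"]
def circ(p):
    A=np.c_[2*p[:,:2],np.ones(len(p))];c=np.linalg.lstsq(A,(p[:,:2]**2).sum(1),rcond=None)[0]
    return c[0],c[1],np.sqrt(c[2]+c[0]**2+c[1]**2)
E
python3 - <<'E'
from h import *
for n in("top","scene"):
    d=dict(np.load(n+"0.npz"));w=cloud(d);np.save(n+"w.npy",w)
    if n=="top":
        for nm,u,v,r,lo,hi in[("pot",244,250,16,52,68),("beaker",205,215,12,72,88),("pan",320,240,28,76,90),("shaft",365,239,8,55,80),("knobbar",458,252,12,30,45),("knobbody",458,252,14,12,24),("green1",242,213,12,60,95),("mill",415,170,22,120,170),("timer",424,196,14,30,50),("jar",470,187,14,90,115),("stove",337,240,48,35,45)]:
            a=w[v-r:v+r,u-r:u+r].reshape(-1,3);a=a[(a[:,2]>lo)&(a[:,2]<hi)]
            if len(a)>3: print(nm,len(a),a.mean(0).round(1),a.min(0).round(0),a.max(0).round(0),np.round(circ(a),1))
            if nm=="stove": print(cv2.minAreaRect(a[:,:2].astype(np.float32)))
    im=d["img"][:,:,::-1]
    if n=="top": A=im[200:270,160:270];B=im[205:275,290:400];C=im[215:285,410:520]
    else: D=im[130:205,200:300];E=im[190:265,300:400]; F=im[295:370,360:460]
f=lambda x:cv2.resize(x,(265,200),interpolation=cv2.INTER_CUBIC)
cv2.imwrite("pics/c1.png",np.vstack([np.hstack([f(A),f(B),f(C)]),np.hstack([f(D),f(E),f(F)])]))
E
```

```text
pot 117 [430.6 295.5  57.8] [399. 264.  52.] [462. 326.  65.] [430.2 294.9  29.8]
beaker 64 [516.3 411.3  77.2] [496. 391.  72.] [538. 432.  82.] [516.9 411.3  19.4]
pan 186 [487.1  80.6  80.4] [415.  20.  76.] [550. 142.  88.] [476.6  80.6  60.8]
shaft 16 [489.4 -43.3  63.7] [485. -50.  61.] [494. -36.  67.] [489.1 -43.4   4.8]
knobbar 79 [ 476.9 -322.    36.3] [ 457. -332.   31.] [ 497. -313.   42.] [ 476.9 -322.3   12.9]
knobbody 86 [ 475.9 -317.    18. ] [ 458. -342.   13.] [ 496. -302.   22.] [ 477.4 -323.1   16.5]
green1 90 [534.  313.3  74. ] [513. 293.  60.] [554. 333.  82.] [533.2 313.   19.2]
mill 498 [ 692.7 -141.7  145.6] [ 656. -200.  120.] [729. -94. 161.] [ 692.4 -140.1   39.6]
timer 83 [ 645.3 -213.4   38.8] [ 625. -251.   30.] [ 676. -169.   47.] [ 665.1 -212.    31.9]
jar 198 [ 651.7 -323.4  103.2] [ 632. -345.   90.] [ 673. -289.  108.] [ 652.7 -323.6   15.6]
stove 2777 [476.9  11.7  38.7] [385. -86.  35.] [573. 157.  45.] [479.8  41.1  90.1]
((479.35943603515625, 35.937217712402344), (168.71676635742188, 228.4535675048828), 6.446160793304443)
```

View pics/c1.png

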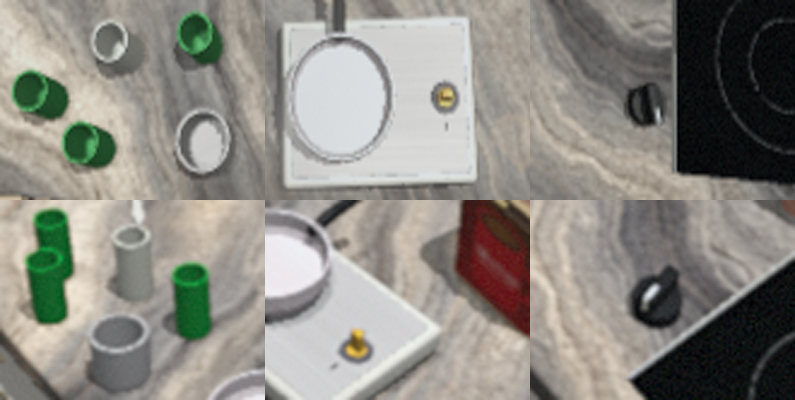

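The crop confirms it: the white beaker and the steel pot are the only matches, and all three look-alikes are green. The knob's pointer end faces the robot (towards -x), and the shaft's flat is still to be measured. Moving to the pot.

Request:
{"fn": "jog_arm", "kwargs": {
  "plan": [
    [85, [1, 0.7, 0], [0, 0, 0]],
    [85, [1, 0.7, 0], [0, 0, 0]],
    [85, [1, 0.7, 0], [0, 0, 0]]
  ]
}}

```text
clock: 0.48
position: [269.4, 493.0, 231.3]
ee_rot: [0.987, -0.16, -0.0, 0.001]
contact_force: [0.1, -0.1, -0.2]
gripper_width: 85.0
grasp_force: 0.0
```

Request:
{"fn": "jog_arm", "kwargs": {
  "plan": [
    [85, [1, 0.7, 0], [0, 0, 0]],
    [85, [1, 0.7, 0], [0, 0, 0]],
    [85, [1, 0.7, 0], [0, 0, 0]]
  ]
}}

```text
clock: 0.85
position: [342.3, 396.2, 231.2]
ee_rot: [0.987, -0.16, -0.0, 0.0]
contact_force: [-0.6, 0.4, 0.0]
gripper_width: 85.6
grasp_force: 0.0
```

Request:
{"fn": "jog_arm", "kwargs": {
  "plan": [
    [85, [1, 0.5, 0.1], [0, 0, 0.45]],
    [85, [1, 0.5, 0.1], [0, 0, 0.45]],
    [85, [1, 0.5, 0.1], [0, 0, 0.45]],
    [85, [1, 0.5, 0.1], [0, 0, 0.45]]
  ]
}}

```text
clock: 1.35
position: [420.6, 320.6, 220.9]
ee_rot: [0.924, -0.383, -0.0, 0.0]
contact_force: [-1.5, 0.1, -0.2]
gripper_width: 84.7
grasp_force: 0.0
```

Run:
```python
from h import *
s,d,T=wrist();cv2.imwrite("pics/w1.png",d["img"][:,:,::-1]);w=cloud(d,T);np.save("w1.npy",w)
print(s["clock"],np.round(s["position"],1),np.round(s["ee_rot"],3),T.round(2).tolist(),np.round(s["joints"],2))
h=w.reshape(-1,3);a=h[(h[:,2]>54)&(h[:,2]<64)&(np.hypot(h[:,0]-430,h[:,1]-295)<45)]
print(len(a),a.mean(0),circ(a) if len(a)>3 else 0, a.min(0) if len(a) else 0,a.max(0) if len(a) else 0)
```

```text
1.35 [420.6 320.6 220.9] [ 0.924 -0.383 -0.     0.   ] [[-0.71, -0.67, -0.21, 475.57], [-0.71, 0.68, 0.21, 265.58], [-0.0, 0.3, -0.95, 363.64], [0.0, 0.0, 0.0, 1.0]] [ 0.96  0.23 -0.24 -0.   -1.1  -0.17]
838 [433.20797555 295.03805453  59.4047416 ] (np.float64(433.6750707940072), np.float64(294.9838185758529), np.float64(29.562015888370908)) [402.04927451 263.73502227  54.05403872] [464.76746192 326.48759129  62.08403417]
```

Request:
{"fn": "jog_arm", "kwargs": {
  "plan": [
    [85, [0.27, 0.09, 0.2], [0, 0, 0]],
    [85, [0.27, 0.09, 0.6], [0, 0, 0]],
    [85, [0.27, 0.09, 1], [0, 0, 0]]
  ]
}}

```text
clock: 1.78
position: [433.0, 295.6, 120.7]
ee_rot: [0.924, -0.382, 0.0, -0.001]
contact_force: [0.7, 0.8, -1.3]
gripper_width: 84.9
grasp_force: 0.0
```

Request:
{"fn": "jog_arm", "kwargs": {
  "plan": [
    [85, [0, 0, 0.5], [0, 0, 0]],
    [85, [0, 0, 0.91], [0, 0, 0]],
    [85, [0, 0, 0.91], [0, 0, 0]],
    [55, [0, 0, 0.91], [0, 0, 0]],
    [55, [0, 0, 0.91], [0, 0, 0]],
    [55, [0, 0, 0.91], [0, 0, 0]],
    [55, [0, 0, 0.91], [0, 0, 0]],
    [55, [0, 0, 0.91], [0, 0, 0]]
  ]
}}

```text
clock: 2.78
position: [434.3, 296.1, 32.8]
ee_rot: [0.924, -0.383, 0.001, -0.002]
contact_force: [-0.9, 1.5, 6.7]
gripper_width: 63.0
grasp_force: 66.4
```

Request:
{"fn": "jog_arm", "kwargs": {
  "plan": [
    [55, [0, 0, -0.4], [0, 0, 0]],
    [55, [0, 0, -1], [0, 0, 0]],
    [55, [0.4, 0.24, -1], [0, 0, 0]],
    [55, [1, 0.6, -1], [0, 0, 0]],
    [55, [1, 0.6, -1], [0, 0, 0]]
  ]
}}

```text
clock: 3.4
position: [460.8, 178.0, 131.0]
ee_rot: [0.923, -0.386, -0.0, -0.0]
contact_force: [-0.5, -0.2, -0.9]
gripper_width: 62.8
grasp_force: 66.9
```

Request:
{"fn": "jog_arm", "kwargs": {
  "plan": [
    [55, [0.5, 0.36, -0.1], [0, 0, 0]],
    [55, [0.82, 0.6, -0.1], [0, 0, 0]],
    [55, [0.82, 0.6, -0.1], [0, 0, 0]],
    [55, [0.82, 0.6, -0.1], [0, 0, 0]]
  ]
}}

```text
clock: 3.9
position: [476.7, 81.2, 140.7]
ee_rot: [0.923, -0.384, 0.0, -0.001]
contact_force: [0.3, 0.7, -1.2]
gripper_width: 63.1
grasp_force: 66.9
```

Run:
```python
from h import *
s=read_state();print(s["clock"],np.round(s["position"],1),s["gripper_width"],s["grasp_force"])
d=get_image("top");w=cloud(d).reshape(-1,3)
np.savez("top1.npz",**d)
s,d,T=wrist();cv2.imwrite("pics/w2.png",d["img"][:,:,::-1])
w=cloud(d,T).reshape(-1,3)
for lo,hi,r in((79,86,75),):
    rr=np.hypot(w[:,0]-477,w[:,1]-81);a=w[(w[:,2]>lo)&(w[:,2]<hi)&(rr>50)&(rr<r)];print(len(a),a.min(0),a.max(0),circ(a))
sc=get_image("scene");np.savez("scene1.npz",**sc)
cv2.imwrite("pics/c2.png",np.hstack([d["img"][:,:,::-1][::2,::2],cv2.resize(sc["img"][130:280,200:360,::-1],(213*1,200))]))
```

```text
3.9 [476.7  81.2 140.7] 63.11987916759006 66.91619418561459
2108 [421.54543303  18.54507995  79.00307328] [551.8178428  136.00480071  85.43347784] (np.float64(480.450582794833), np.float64(79.78110544185552), np.float64(60.144767293728584))
```

View pics/c2.png

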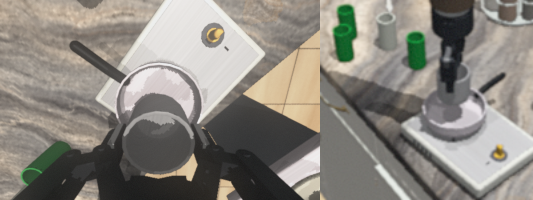

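The pot is held upright over the pan and the arm is clear. Lowering and letting go.

Request:
{"fn": "jog_arm", "kwargs": {
  "plan": [
    [55, [0.02, 0, 0.3], [0, 0, 0]],
    [55, [0.02, 0, 0.5], [0, 0, 0]],
    [55, [0.02, 0, 0.53], [0, 0, 0]],
    [55, [0.02, 0, 0.53], [0, 0, 0]],
    [82, [0.02, 0, 0.53], [0, 0, 0]],
    [82, [0.02, 0, 0.53], [0, 0, 0]],
    [82, [0.02, 0, 0.53], [0, 0, 0]],
    [82, [0.02, 0, 0.4], [0, 0, 0]],
    [82, [0.02, 0, 0], [0, 0, 0]],
    [82, [0.02, 0, -0.4], [0, 0, 0]]
  ]
}}

```text
clock: 5.3
position: [477.9, 79.2, 182.2]
ee_rot: [0.923, -0.384, 0.0, -0.0]
contact_force: [1.0, -0.4, 0.1]
gripper_width: 82.3
grasp_force: 0.0
```

Request:
{"fn": "jog_arm", "kwargs": {
  "plan": [
    [82, [-0.4, -0.4, -0.3], [0, 0, 0]],
    [82, [-0.8, -0.8, -0.5], [0, 0, 0]],
    [82, [-1, -1, -0.5], [0, 0, 0]],
    [82, [-1, -1, -0.5], [0, 0, 0]]
  ]
}}

```text
clock: 5.8
position: [478.3, 222.4, 231.2]
ee_rot: [0.924, -0.383, 0.0, -0.001]
contact_force: [0.6, -0.3, -0.1]
gripper_width: 81.9
grasp_force: 0.0
```

Run:
```python
from h import *
d=get_image("top");w=cloud(d).reshape(-1,3)
rr=np.hypot(w[:,0]-478,w[:,1]-80);a=w[(w[:,2]>106)&(w[:,2]<120)&(rr<50)];print("pot",len(a),a.min(0),a.max(0),a.mean(0),circ(a))
d=get_image("scene");w=cloud(d).reshape(-1,3)
rr=np.hypot(w[:,0]-478,w[:,1]-80);a=w[(w[:,2]>109)&(w[:,2]<120)&(rr<50)];print("pot",len(a),a.min(0),a.max(0),a.mean(0),circ(a))
s=read_state();print(np.round(s["position"],1))
```

```text
pot 115 [444.62644481  49.30172438 106.63196911] [507.07462239 111.73849551 117.64281049] [475.65161468  80.62519716 112.20513445] (np.float64(475.63824642987765), np.float64(80.68987883629075), np.float64(29.7963412430594))
pot 116 [443.10796528  46.98865825 109.00241277] [507.20602418 111.65209248 115.96418383] [475.39324187  77.98774369 112.03227678] (np.float64(475.3870993496623), np.float64(78.87186004443856), np.float64(29.8752023372003))
[478.  220.4 230.6]
```

Request:
{"fn": "jog_arm", "kwargs": {
  "plan": [
    [70, [-0.5, -0.8, 0], [0, 0, 0]],
    [70, [-0.5, -0.8, 0], [0, 0, 0]],
    [70, [-0.5, -0.8, 0], [0, 0, 0]]
  ]
}}

```text
clock: 6.28
position: [500.1, 313.0, 229.7]
ee_rot: [0.923, -0.384, -0.0, 0.001]
contact_force: [-0.2, -0.3, -0.5]
gripper_width: 70.0
grasp_force: 0.0
```

Request:
{"fn": "jog_arm", "kwargs": {
  "plan": [
    [70, [-0.35, -0.7, 0.1], [0, 0, 0]],
    [70, [-0.35, -0.7, 0.1], [0, 0, 0]],
    [70, [-0.35, -0.7, 0.1], [0, 0, 0]],
    [70, [-0.35, -0.7, 0.1], [0, 0, 0]]
  ]
}}

```text
clock: 6.78
position: [524.6, 385.1, 220.9]
ee_rot: [0.923, -0.384, -0.0, 0.0]
contact_force: [0.2, 0.1, 0.2]
gripper_width: 70.2
grasp_force: 0.0
```

Run:
```python
from h import *
s,d,T=wrist();cv2.imwrite("pics/w3.png",d["img"][:,:,::-1]);w=cloud(d,T);h=w.reshape(-1,3)
print(s["clock"],np.round(s["position"],1),np.round(s["ee_rot"],3))
a=h[(h[:,2]>72)&(h[:,2]<90)&(np.hypot(h[:,0]-518,h[:,1]-411)<32)]
print(len(a),a.min(0),a.max(0),a.mean(0),circ(a))
```

```text
6.775 [524.6 385.1 220.9] [ 0.923 -0.384 -0.     0.   ]
534 [499.90629287 390.70173763  72.0243196 ] [540.92616122 432.12354966  81.77366687] [520.30394619 411.4202126   78.43825692] (np.float64(520.6392217190337), np.float64(410.9180317736573), np.float64(19.17233858930375))
```

View pics/w3.png

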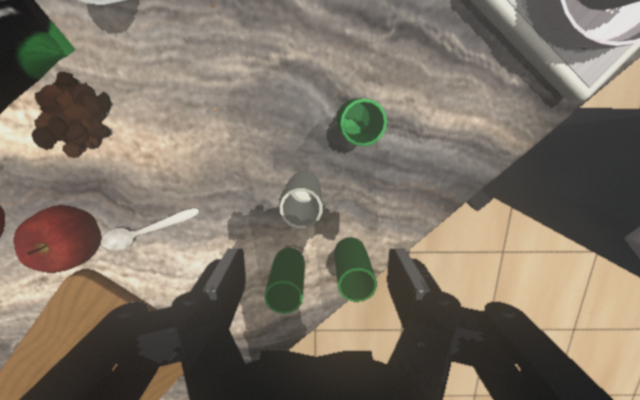

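Wrist view: the white beaker is at (300,207), between green look-alikes at (362,121), (285,290) and (355,280). Going down onto the white one.

Request:
{"fn": "jog_arm", "kwargs": {
  "plan": [
    [70, [-0.21, -0.16, 0.2], [0, 0, 0]],
    [70, [-0.21, -0.16, 0.6], [0, 0, 0]],
    [70, [-0.21, -0.16, 0.8], [0, 0, 0]],
    [70, [-0.21, -0.16, 0.8], [0, 0, 0]]
  ]
}}

```text
clock: 7.32
position: [519.9, 412.2, 137.7]
ee_rot: [0.923, -0.384, -0.001, 0.002]
contact_force: [-0.0, -0.0, -0.3]
gripper_width: 69.9
grasp_force: 0.0
```

Request:
{"fn": "jog_arm", "kwargs": {
  "plan": [
    [70, [0, 0, 0.5], [0, 0, 0]],
    [70, [0, 0, 0.85], [0, 0, 0]],
    [70, [0, 0, 0.85], [0, 0, 0]],
    [35, [0, 0, 0.85], [0, 0, 0]],
    [35, [0, 0, 0.85], [0, 0, 0]],
    [35, [0, 0, 0.85], [0, 0, 0]],
    [35, [0, 0, 0.85], [0, 0, 0]],
    [35, [0, 0, 0.85], [0, 0, 0]]
  ]
}}

```text
clock: 8.32
position: [522.3, 414.0, 58.4]
ee_rot: [0.923, -0.384, 0.001, -0.002]
contact_force: [-1.8, -1.0, 6.4]
gripper_width: 40.1
grasp_force: 59.9
```

Request:
{"fn": "jog_arm", "kwargs": {
  "plan": [
    [35, [0, 0, -0.5], [0, 0, 0]],
    [35, [0, 0, -1], [0, 0, 0]],
    [35, [0, 0, -1], [0, 0, 0]],
    [35, [0.3, 0.4, -1], [0, 0, 0]],
    [35, [0.68, 0.88, -1], [0, 0, 0]],
    [35, [0.68, 0.88, -1], [0, 0, 0]]
  ]
}}

```text
clock: 9.07
position: [505.0, 298.4, 154.7]
ee_rot: [0.923, -0.386, -0.001, 0.001]
contact_force: [1.5, 0.0, -1.4]
gripper_width: 39.9
grasp_force: 61.1
```

Request:
{"fn": "jog_arm", "kwargs": {
  "plan": [
    [35, [0.4, 0.5, -0.4], [0, 0, 0]],
    [35, [0.68, 0.88, -0.45], [0, 0, 0]],
    [35, [0.68, 0.88, -0.45], [0, 0, 0]]
  ]
}}

```text
clock: 9.45
position: [491.8, 190.0, 201.4]
ee_rot: [0.923, -0.385, 0.0, -0.001]
contact_force: [0.8, -0.0, -0.6]
gripper_width: 39.9
grasp_force: 61.3
```

Request:
{"fn": "jog_arm", "kwargs": {
  "plan": [
    [35, [0.4, 0.5, 0], [0, 0, 0]],
    [35, [0.65, 0.87, 0], [0, 0, 0]],
    [35, [0.65, 0.87, 0], [0, 0, 0]],
    [35, [0.65, 0.87, 0], [0, 0, 0]]
  ]
}}

```text
clock: 9.95
position: [477.0, 85.7, 200.1]
ee_rot: [0.923, -0.384, 0.0, -0.0]
contact_force: [0.4, -0.1, 0.4]
gripper_width: 39.6
grasp_force: 61.4
```

Run:
```python
from h import *
s,d,T=wrist();cv2.imwrite("pics/w4.png",d["img"][:,:,::-1]);h=cloud(d,T).reshape(-1,3)
p=s["position"];print(s["clock"],np.round(p,1),np.round(s["ee_rot"],3),s["gripper_width"],s["grasp_force"])
np.save("w4.npy",h)
def pr(n,a): print(n,len(a),a.min(0).round(1),a.max(0).round(1),a.mean(0).round(1),np.round(circ(a),1))
rr=np.hypot(h[:,0]-477,h[:,1]-80)
pr("pot wrist",h[(h[:,2]>109)&(h[:,2]<118)&(rr<40)])
rr=np.hypot(h[:,0]-p[0],h[:,1]-p[1])
pr("bk rim wrist",h[(h[:,2]>p[2]+13)&(h[:,2]<p[2]+26)&(rr<26)])
for z0 in range(int(p[2]-50),int(p[2]+30),10):
    a=h[(h[:,2]>z0)&(h[:,2]<z0+10)&(rr<35)]
    if len(a)>20: pr("bk"+str(z0),a)
for n in("top","scene"):
    h=cloud(get_image(n)).reshape(-1,3);rr=np.hypot(h[:,0]-475.5,h[:,1]-80)
    a=h[(h[:,2]>108)&(h[:,2]<118)&(rr<40)]
    if len(a)>8: pr("pot "+n,a)
    rr=np.hypot(h[:,0]-p[0],h[:,1]-p[1]);a=h[(h[:,2]>p[2]-56)&(h[:,2]<p[2]-10)&(rr<40)]
    if len(a)>8: pr("bk "+n,a)
```

```text
9.95 [477.   85.7 200.1] [ 0.923 -0.384  0.    -0.   ] 39.577476075286334 61.39306993223727
pot wrist 916 [447.7  48.4 109.1] [510.5 111.5 116. ] [487.7  71.3 113.5] [479.3  79.7  29.5]
bk rim wrist 3568 [456.2  60.9 213.2] [501.8 107.4 226.1] [477.8  84.8 220. ] [478.5  84.8  19.6]
bk150 344 [458.7  62.9 150. ] [496.2 101.7 160. ] [477.8  81.3 155.9] [476.4  82.4  19.3]
bk160 580 [457.5  63.  160. ] [496.5 102.1 170. ] [476.3  83.  165.3] [476.7  82.7  19.3]
bk170 756 [457.9  63.4 170. ] [496.9 102.7 180. ] [475.8  84.7 175.3] [477.1  83.   19.3]
bk180 946 [458.2  63.8 180. ] [497.2 103.  190. ] [475.7  85.8 185.2] [477.4  83.4  19.2]
bk190 1172 [458.4  64.1 190. ] [497.7 103.7 200. ] [475.9  86.1 195.2] [477.8  83.8  19.2]
bk200 1673 [458.8  57.8 200. ] [505.6 104.1 210. ] [477.5  85.6 205.5] [479.   83.8  20.1]
bk210 2397 [456.3  56.6 210. ] [506.8 107.  220. ] [478.8  84.7 215.2] [479.9  83.3  21.6]
bk220 2822 [456.   56.5 220. ] [506.8 107.4 230. ] [479.1  83.3 223.2] [479.5  83.9  21.8]
pot top 37 [444.3  63.5 108.1] [469.  110.8 116.9] [451.8  88.7 112. ] [474.3  81.4  28.6]
bk top 19 [452.3  75.1 147.3] [457.5  98.3 189. ] [453.8  86.9 168.5] [473.   84.7  20.4]
pot scene 107 [442.9  44.4 108.1] [507.  110.1 116.6] [471.7  72.  111.5] [475.1  78.6  29.8]
bk scene 244 [450.6  61.1 144.3] [486.9  98.9 190.1] [464.1  71.7 167.6] [472.   82.9  18.9]
```

View pics/w4.png

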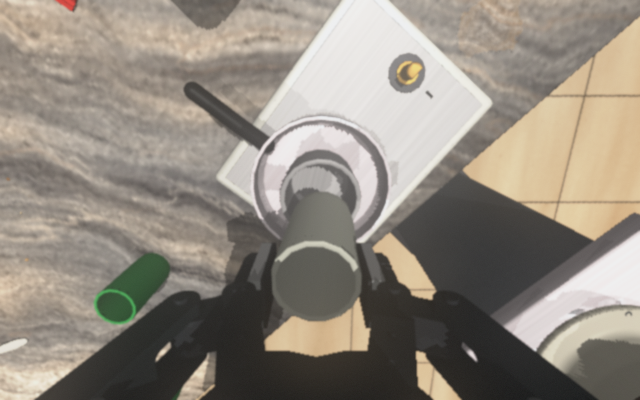

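The beaker is held upright above the pot, with the pot rim visible at (320,190). It sits about 4 mm short along tool +x, so I'll shift by that and lower it.

Request:
{"fn": "jog_arm", "kwargs": {
  "plan": [
    [35, [0.04, 0, 0.05], [0, 0, 0]],
    [35, [0.04, 0, 0.2], [0, 0, 0]],
    [35, [0.04, 0, 0.4], [0, 0, 0]],
    [35, [0.04, 0, 0.6], [0, 0, 0]],
    [35, [0.04, 0, 0.75], [0, 0, 0]],
    [35, [0.04, 0, 0.81], [0, 0, 0]],
    [35, [0.04, 0, 0.81], [0, 0, 0]]
  ]
}}

```text
clock: 10.98
position: [479.4, 82.2, 119.0]
ee_rot: [0.923, -0.384, -0.0, 0.0]
contact_force: [-0.6, 0.5, -1.8]
gripper_width: 40.2
grasp_force: 61.4
```

Request:
{"fn": "jog_arm", "kwargs": {
  "plan": [
    [35, [0, 0, 0.01], [0, 0, 0]],
    [35, [0, 0, 0.01], [0, 0, 0]],
    [60, [0, 0, 0.01], [0, 0, 0]],
    [60, [0, 0, 0.01], [0, 0, 0]],
    [60, [0, 0, 0.01], [0, 0, 0]],
    [60, [0, 0, -0.2], [0, 0, 0]],
    [60, [0, 0, -0.6], [0, 0, 0]],
    [60, [0, 0, -1], [0, 0, 0]],
    [60, [0, 0, -1], [0, 0, 0]]
  ]
}}

```text
clock: 12.1
position: [481.3, 82.9, 222.8]
ee_rot: [0.923, -0.384, 0.003, -0.003]
contact_force: [-0.2, 0.5, -0.7]
gripper_width: 59.9
grasp_force: 0.0
```

Request:
{"fn": "jog_arm", "kwargs": {
  "plan": [
    [60, [0.5, 0.5, -0.2], [0, 0, 0]],
    [60, [0.9, 0.7, -0.2], [0, 0, 0]],
    [60, [0.9, 0.7, -0.2], [0, 0, 0]],
    [60, [0.9, 0.7, -0.2], [0, 0, 0]]
  ]
}}

```text
clock: 12.6
position: [492.6, -31.2, 238.4]
ee_rot: [0.923, -0.384, -0.001, 0.0]
contact_force: [-0.5, -0.3, 0.1]
gripper_width: 59.6
grasp_force: 0.0
```

Run:
```python
from h import *
def pr(n,a): 
    if len(a)>5: print(n,len(a),a.min(0).round(1),a.max(0).round(1),a.mean(0).round(1),np.round(circ(a),1))
for n in("top","scene"):
    h=cloud(get_image(n)).reshape(-1,3);rr=np.hypot(h[:,0]-475.5,h[:,1]-80)
    pr("pot "+n,h[(h[:,2]>109)&(h[:,2]<118)&(rr<40)&(rr>25)]);pr("bk "+n,h[(h[:,2]>134)&(h[:,2]<146)&(rr<40)])
s,d,T=wrist();w=cloud(d,T);np.save("w5.npy",w);np.savez("w5.npz",T=T,**d)
print(s["clock"],np.round(s["position"],1),np.round(s["ee_rot"],3))
K=d["intrinsics"]
def proj(p):
    q=np.linalg.inv(T)@np.r_[p,1];return K@(q[:3]/q[2])
u,v,_=proj([491,-44,66]);print(u,v)
u,v=int(u),int(v);c=d["img"][max(v-60,0):v+60,max(u-80,0):u+80,::-1]
cv2.imwrite("pics/c5.png",cv2.resize(c,None,fx=5,fy=5,interpolation=cv2.INTER_CUBIC)); print(c.shape,u-80,v-60)
```

```text
pot top 15 [451.5  49.3 110.9] [474.4  63.8 115.7] [462.1  55.6 112.8] [469.8  69.4  18. ]
bk top 7 [459.2  60.5 135. ] [470.   67.7 140.3] [464.2  64.5 137.9] [464.7  64.3   4.2]
pot scene 82 [444.1  46.  109.1] [507.3 108.9 117. ] [469.   68.3 112.1] [475.3  78.6  29.7]
bk scene 61 [453.5  56.9 134. ] [495.3  99.  140.7] [473.6  78.  137.1] [474.   77.9  19.2]
12.7 [492.8 -30.3 238.7] [ 0.924 -0.383 -0.001  0.   ]
326.6639366707192 170.21861051928653
(120, 160, 3) 246 110
```

View c5.

Beaker rim at z≈138 and concentric with the pot: step 2 is done. Now the shaft's flat.

View pics/c5.png

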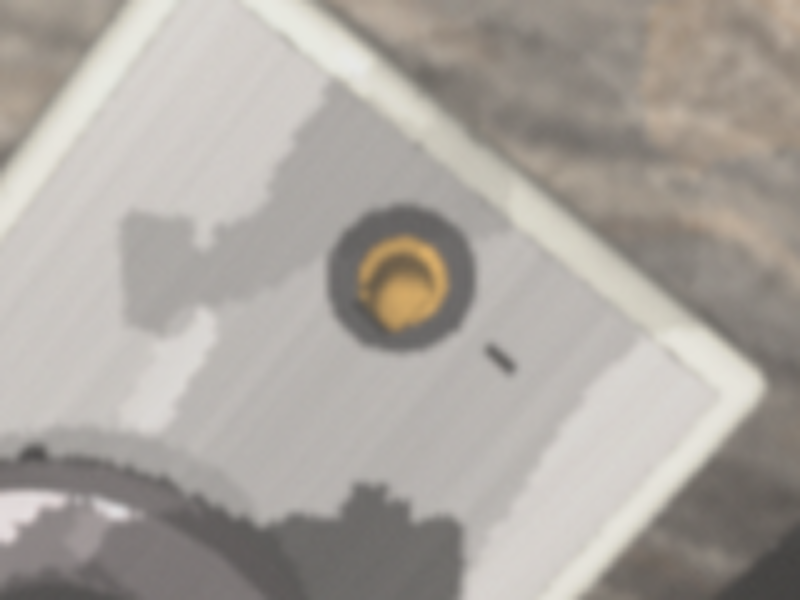

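The crop shows the shaft tip near (400,300), with the front mark at (500,358). It is too coarse to read the flat, so I'll bring the camera closer and more overhead.

Request:
{"fn": "jog_arm", "kwargs": {
  "plan": [
    [60, [-0.45, 0.15, 0.3], [0, 0, 0]],
    [60, [-0.45, 0.15, 0.8], [0, 0, 0]],
    [60, [-0.45, 0.15, 0.8], [0, 0, 0]],
    [60, [-0.45, 0.15, 0.8], [0, 0, 0]]
  ]
}}

```text
clock: 13.25
position: [452.3, -9.1, 160.8]
ee_rot: [0.924, -0.383, 0.001, -0.0]
contact_force: [-0.2, 0.3, 0.1]
gripper_width: 60.1
grasp_force: 0.0
```

Run:
```python
from h import *
s,d,T=wrist();w=cloud(d,T);np.savez("w6.npz",T=T,**d)
print(s["clock"],np.round(s["position"],1),np.round(s["ee_rot"],3),np.round(s["contact_force"],1),T[:3,3].round(1))
h=w.reshape(-1,3);rr=np.hypot(h[:,0]-491,h[:,1]+44)
a=h[(h[:,2]>58)&(h[:,2]<72)&(rr<20)];print(len(a),a.min(0),a.max(0),a.mean(0),circ(a))
K=d["intrinsics"]
q=np.linalg.inv(T)@np.r_[a.mean(0),1];u,v,_=K@(q[:3]/q[2]);u,v=int(u),int(v);print(u,v)
c=d["img"][v-40:v+40,u-50:u+50,::-1];g=cv2.resize(c,None,fx=6,fy=6,interpolation=cv2.INTER_CUBIC)
m=((w[...,2]>60)&(w[...,2]<72))[v-40:v+40,u-50:u+50].astype(np.uint8)*255
m=cv2.resize(m,None,fx=2,fy=2,interpolation=cv2.INTER_NEAREST);g[:160,:200]=m[...,None]
cv2.imwrite("pics/c6.png",g);print(u-50,v-40)
```

```text
13.25 [452.3  -9.1 160.8] [ 0.924 -0.383  0.001 -0.   ] [-0.2  0.3  0.1] [506.9 -64.  303.6]
224 [487.70312994 -50.92708188  59.09969549] [498.25678341 -37.44406814  67.8412364 ] [492.6947701  -44.35499563  65.35533075] (np.float64(492.34803199821056), np.float64(-44.283118641815236), np.float64(4.636791392082681))
311 134
261 94
```

View pics/c6.png

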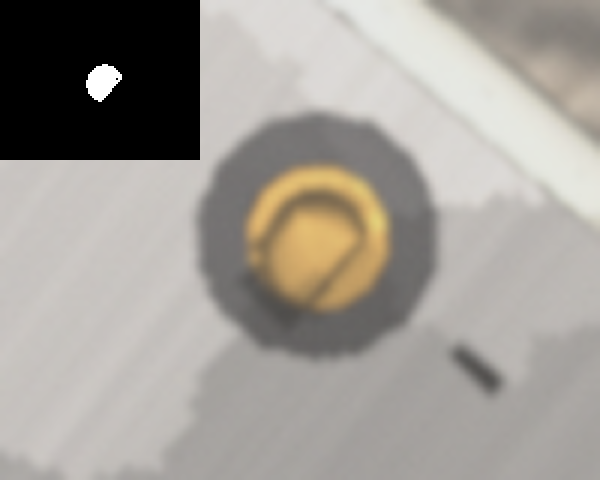

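The tip's D is clear. Its flat edge runs from (362,238) to (315,305) in the crop and faces the lower right, close to the front mark. Now its direction and the shaft centre.

Run:
```python
from h import *
z=np.load("w6.npz");d=dict(z);T=d.pop("T");w=cloud(d,T)
a,b=ray(d,321.3,133.7,66,T),ray(d,313.5,144.8,66,T)
t=(b-a)[:2];n=np.array([t[1],-t[0]]);n*=np.sign(-n[0]);print("hand: flat normal deg",np.degrees(np.arctan2(n[1],n[0])),a,b)
m=np.zeros((400,640),np.uint8);m[94:174,261:361]=((w[...,2]>62.5)&(w[...,2]<72))[94:174,261:361]
c=max(cv2.findContours(m,cv2.RETR_EXTERNAL,cv2.CHAIN_APPROX_NONE)[0],key=len)[:,0]
P=np.array([ray(d,u,v,66,T)[:2] for u,v in c])
# edge points on the flat side: within 25 deg of hand normal
ctr=P.mean(0);ang=np.degrees(np.arctan2(*(P-ctr).T[::-1]))
hn=np.degrees(np.arctan2(n[1],n[0]));df=(ang-hn+180)%360-180
E=P[abs(df)<40];l=cv2.fitLine(E.astype(np.float32),cv2.DIST_L2,0,.01,.01).ravel();n2=np.array([l[1],-l[0]]);n2*=np.sign(-n2[0])
print("mask normal",np.degrees(np.arctan2(n2[1],n2[0])),len(E))
print("centre by round side",circ(P[abs(df)>70]), "yaw",np.degrees(np.arctan2(12.5,124)))
# collar (dark disc) not needed; front mark direction
mk=ray(d,261+476/6,94+370/6,40,T);print("mark",mk)
```

```text
hand: flat normal deg -170.40800503281775 [487.8905967  -49.78118554  66.        ] [486.1856957  -39.69263379  66.        ]
mask normal -175.00699 8
centre by round side (np.float64(491.4774195807963), np.float64(-44.27308795606996), np.float64(6.578917764886712)) yaw 5.756338261123382
mark [461.12879145 -46.69662551  40.        ]
```

The flat faces 187±3° in world, so the valve is about unturned. The shaft centre is (491.5,-44.3). On to the knob, turning the tool to about +10° on the way.

Request:
{"fn": "jog_arm", "kwargs": {
  "plan": [
    [60, [0.5, 0.42, -0.2], [0, 0, 0]],
    [60, [0.8, 0.68, -0.2], [0, 0, 0]],
    [60, [0.8, 0.68, -0.2], [0, 0, 0]]
  ]
}}

```text
clock: 13.68
position: [460.5, -116.6, 181.3]
ee_rot: [0.923, -0.386, 0.002, -0.001]
contact_force: [-0.1, 0.0, -0.4]
gripper_width: 60.0
grasp_force: 0.0
```

Request:
{"fn": "jog_arm", "kwargs": {
  "plan": [
    [60, [0.5, 0.42, 0], [0, 0, 0]],
    [60, [0.8, 0.68, 0], [0, 0, 0]],
    [60, [0.8, 0.68, 0], [0, 0, 0]]
  ]
}}

```text
clock: 14.05
position: [468.2, -220.9, 180.2]
ee_rot: [0.923, -0.385, 0.001, -0.0]
contact_force: [-0.6, 0.4, -0.2]
gripper_width: 59.9
grasp_force: 0.0
```

Request:
{"fn": "jog_arm", "kwargs": {
  "plan": [
    [60, [0.5, 0.4, 0], [0, 0, -0.18]],
    [60, [0.7, 0.6, 0.1], [0, 0, -0.36]],
    [60, [0.7, 0.6, 0.2], [0, 0, -0.54]],
    [60, [0.7, 0.6, 0.2], [0, 0, -0.72]],
    [60, [0.7, 0.6, 0.2], [0, 0, -0.92]],
    [60, [0.7, 0.6, 0.2], [0, 0, -0.92]],
    [60, [0.7, 0.6, 0.2], [0, 0, -0.92]]
  ]
}}

```text
clock: 14.92
position: [474.9, -310.1, 160.2]
ee_rot: [0.996, 0.088, 0.001, 0.0]
contact_force: [0.6, 0.9, 0.3]
gripper_width: 59.9
grasp_force: 0.0
```

Run:
```python
from h import *
s,d,T=wrist();w=cloud(d,T);np.savez("w7.npz",T=T,**d)
x=R.from_quat(s["ee_rot"]).as_matrix()[:,0]
print(s["clock"],np.round(s["position"],1),np.degrees(np.arctan2(x[1],x[0])),np.round(s["joints"],2))
h=w.reshape(-1,3);rr=np.hypot(h[:,0]-479,h[:,1]+322)
for lo,hi in((32,44),(12,22)):
    a=h[(h[:,2]>lo)&(h[:,2]<hi)&(rr<30)];print(len(a),a.min(0),a.max(0),a.mean(0))
    if len(a)>5:
        r=cv2.minAreaRect(a[:,:2].astype(np.float32));print(r,np.round(circ(a),1))
        if lo==32: print("pca",np.degrees(np.arctan2(*np.linalg.svd(a[:,:2]-a[:,:2].mean(0),full_matrices=False)[2][0][::-1])))
K=d["intrinsics"];q=np.linalg.inv(T)@np.r_[479,-322,38,1];u,v,_=K@(q[:3]/q[2]);u,v=int(u),int(v);print(u,v)
c=d["img"][v-50:v+50,u-60:u+60,::-1];cv2.imwrite("pics/c7.png",cv2.resize(c,None,fx=5,fy=5,interpolation=cv2.INTER_CUBIC))
```

```text
14.925 [ 474.9 -310.1  160.2] 10.0969295200156 [-0.29  0.35 -0.24 -0.   -0.98  2.04]
687 [ 458.79556701 -333.29774568   32.81242541] [ 501.52875283 -313.04636386   40.18786978] [ 481.61939458 -322.96802619   37.55994003]
((480.0057678222656, -323.1048583984375), (42.986270904541016, 13.347030639648438), 11.226827621459961) [ 481.2 -323.    12.6]
pca -168.20533706729347
841 [ 460.39418465 -343.88392639   12.2829371 ] [ 501.39784102 -302.87359278   21.98561217] [ 481.63696327 -322.71291915   18.68516285]
((481.718505859375, -323.3037109375), (39.530948638916016, 41.062110900878906), 13.612838745117188) [ 481.4 -323.2   16.4]
329 189
```

View pics/c7.png

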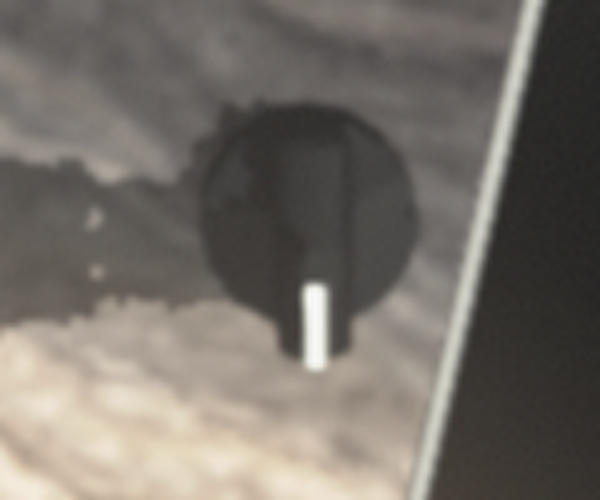

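The pointer (white, (315,325)) points along tool -x, so the knob's yaw is about 191.5°, and its centre is (480.2,-323.2). Grasping the bar across its thickness.

Request:
{"fn": "jog_arm", "kwargs": {
  "plan": [
    [45, [0.03, 0.14, 0.3], [0, 0, -0.02]],
    [45, [0.03, 0.14, 0.7], [0, 0, -0.02]],
    [45, [0.03, 0.14, 0.8], [0, 0, -0.02]],
    [45, [0.03, 0.14, 0.8], [0, 0, -0.02]]
  ]
}}

```text
clock: 15.48
position: [479.7, -324.1, 79.5]
ee_rot: [0.995, 0.098, -0.0, 0.0]
contact_force: [-0.7, -0.0, -0.1]
gripper_width: 44.9
grasp_force: 0.0
```

Request:
{"fn": "jog_arm", "kwargs": {
  "plan": [
    [45, [0, 0, 0.4], [0, 0, 0]],
    [45, [0, 0, 0.6], [0, 0, 0]],
    [45, [0, 0, 0.6], [0, 0, 0]],
    [8, [0, 0, 0.6], [0, 0, 0]],
    [8, [0, 0, 0.6], [0, 0, 0]],
    [8, [0, 0, 0.6], [0, 0, 0]],
    [8, [0, 0, 0.6], [0, 0, 0]],
    [8, [0, 0, 0.6], [0, 0, 0]]
  ]
}}

```text
clock: 16.48
position: [480.9, -324.8, 21.4]
ee_rot: [0.995, 0.098, 0.002, 0.001]
contact_force: [-0.4, 0.7, 6.4]
gripper_width: 12.6
grasp_force: 61.6
```

Run:
```python
from h import *
s=read_state();x=R.from_quat(s["ee_rot"]).as_matrix()[:,0]
print(np.round(s["position"],1),np.degrees(np.arctan2(x[1],x[0])),s["gripper_width"],s["grasp_force"],np.round(s["contact_force"],1))
```

```text
[ 480.9 -324.8   21.4] 11.289582714088441 12.612103695171642 61.55688285827637 [-0.4  0.7  6.4]
```

Request:
{"fn": "jog_arm", "kwargs": {
  "plan": [
    [8, [0, 0, -0.5], [0, 0, 0]],
    [8, [0, 0, -0.95], [0, 0, 0]],
    [8, [0, 0, -0.95], [0, 0, 0]],
    [8, [0.08, -0.5, -0.95], [0, 0, 0.03]],
    [8, [0.08, -0.92, -0.95], [0, 0, 0.07]],
    [8, [0.08, -0.92, -0.95], [0, 0, 0.07]]
  ]
}}

```text
clock: 17.23
position: [467.9, -230.3, 113.8]
ee_rot: [0.998, 0.063, -0.001, -0.001]
contact_force: [0.8, 0.3, 0.0]
gripper_width: 12.3
grasp_force: 60.6
```

Request:
{"fn": "jog_arm", "kwargs": {
  "plan": [
    [8, [0, -0.5, 0], [0, 0, 0]],
    [8, [0, -0.92, 0], [0, 0, 0]],
    [8, [0, -0.92, 0], [0, 0, 0]]
  ]
}}

```text
clock: 17.6
position: [457.6, -139.8, 114.1]
ee_rot: [0.998, 0.063, -0.0, -0.0]
contact_force: [-0.4, -0.8, -0.6]
gripper_width: 12.2
grasp_force: 60.7
```

```bash
cat > look.py <<'E'
from h import *
import sys
s,d,T=wrist();w=cloud(d,T);np.savez(sys.argv[1]+".npz",T=T,**d);h=w.reshape(-1,3);p=s["position"]
M=R.from_quat(s["ee_rot"]).as_matrix();x=M[:,0]
print(s["clock"],np.round(p,1),np.degrees(np.arctan2(x[1],x[0])),s["gripper_width"],s["grasp_force"])
c=(h-p)@M # tool coords
rr=np.hypot(h[:,0]-491.5,h[:,1]+44.3)
a=c[(h[:,2]>62)&(h[:,2]<71)&(rr<14)]
if len(a): print("shaft tool coords",len(a),a.min(0).round(1),a.max(0).round(1))
r2=np.hypot(c[:,0],c[:,1]);a=c[(c[:,2]>-1)&(c[:,2]<22)&(r2<30)]
for lo in(0,4,8,12,16):
    b=c[(c[:,2]>lo)&(c[:,2]<lo+4)&(r2<30)]
    if len(b)>10: print("knob",lo,len(b),b.min(0).round(1),b.max(0).round(1),np.round(circ(b),1))
K=d["intrinsics"];q=np.linalg.inv(T)@np.r_[491.5,-44.3,66,1];u,v,_=K@(q[:3]/q[2]);print(u,v)
cv2.imwrite("pics/"+sys.argv[1]+".png",d["img"][:,:,::-1])
E
python3 look.py k1
```

```text
17.6 [ 457.6 -139.8  114.1] 7.223296562746111 12.168128022649155 60.656479597091675
shaft tool coords 345 [ 41.8 -97.8  46.1] [ 52.2 -83.5  51.9]
knob 0 764 [  2.7 -19.8   0.1] [20.5 20.5  4. ] [ 2.6  0.3 16.4]
knob 4 196 [  3.3 -19.    4. ] [20.6 19.7  8. ] [-0.   0.3 20. ]
knob 8 175 [  7.1 -18.9   8. ] [20.6 19.7 12. ] [-0.5  0.3 20.6]
knob 12 160 [  7.5 -19.1  12. ] [20.8 19.4 16. ] [-0.7  0.2 20.7]
knob 16 135 [  7.1 -19.2  16. ] [20.4 19.3 19.8] [-0.5  0.2 20.5]
169.14562756763584 154.64187484432233
```

Request:
{"fn": "jog_arm", "kwargs": {
  "plan": [
    [8, [0.06, -0.5, 0], [0, 0, 0]],
    [8, [0.06, -0.91, 0], [0, 0, 0]],
    [8, [0.06, -0.91, 0], [0, 0, 0]],
    [8, [0.06, -0.91, 0], [0, 0, 0]]
  ]
}}

```text
clock: 18.15
position: [453.2, -50.9, 114.1]
ee_rot: [0.998, 0.061, -0.0, 0.0]
contact_force: [0.7, 0.8, -0.5]
gripper_width: 12.1
grasp_force: 60.7
```

```bash
python3 look.py k2
python3 - <<'E'
from h import *
i=cv2.imread("pics/k2.png");cv2.imwrite("pics/k2c.png",cv2.resize(i[60:260,200:440],None,fx=3,fy=3,interpolation=cv2.INTER_CUBIC))
E
```

```text
18.15 [453.2 -50.9 114.1] 7.00199917544017 12.065472817290084 60.65999507904053
shaft tool coords 315 [34.6 -9.  46.5] [45.5  4.4 51.9]
knob 0 772 [  2.6 -19.8   0. ] [20.6 20.4  4. ] [ 2.7  0.3 16.4]
knob 4 183 [  6.8 -19.    4. ] [20.5 19.8  8. ] [-0.4  0.3 20.3]
knob 8 175 [  7.5 -18.9   8. ] [20.5 19.6 12. ] [-0.6  0.3 20.6]
knob 12 168 [  7.2 -19.2  12. ] [20.8 19.3 16. ] [-0.5  0.2 20.5]
knob 16 122 [  7.1 -19.1  16.1] [20.5 19.2 19.9] [-0.6  0.2 20.6]
312.1067867280305 165.42314598054458
```

View pics/k2c.png

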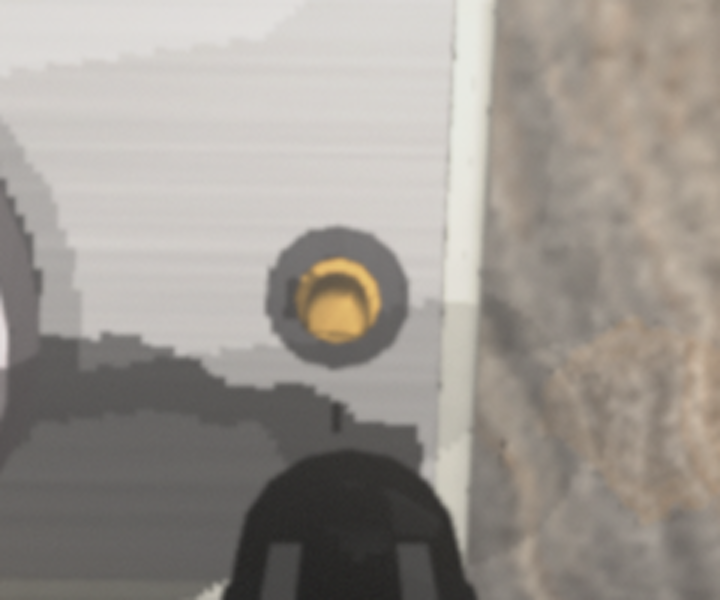

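The shaft and knob are in one view: shaft at crop (338,300) with its flat towards the knob's pointer side, knob at the bottom. Offset in tool axes is x +39.3, y -2.3, and the angle matches.

Request:
{"fn": "jog_arm", "kwargs": {
  "plan": [
    [8, [0.39, -0.02, 0], [0, 0, 0]],
    [8, [0.39, -0.02, 0], [0, 0, 0]],
    [8, [0.39, -0.02, 0.15], [0, 0, 0]],
    [8, [0.39, -0.02, 0.24], [0, 0, 0]],
    [8, [0.39, -0.02, 0.28], [0, 0, 0]],
    [8, [0.39, -0.02, 0.31], [0, 0, 0]],
    [8, [0.39, -0.02, 0.31], [0, 0, 0]]
  ]
}}

```text
clock: 19.08
position: [491.3, -43.4, 83.4]
ee_rot: [0.998, 0.061, 0.0, 0.0]
contact_force: [0.2, 0.2, -0.6]
gripper_width: 12.6
grasp_force: 60.7
```

Request:
{"fn": "jog_arm", "kwargs": {
  "plan": [
    [8, [0, 0, 0.03], [0, 0, 0]],
    [8, [0, 0, 0.06], [0, 0, 0]],
    [8, [0, 0, 0.09], [0, 0, 0]],
    [8, [0, 0, 0.12], [0, 0, 0]],
    [8, [0, 0, 0.12], [0, 0, 0]]
  ]
}}

```text
clock: 19.7
position: [491.3, -43.4, 71.4]
ee_rot: [0.998, 0.062, -0.0, 0.0]
contact_force: [0.0, -1.1, 1.2]
gripper_width: 12.5
grasp_force: 60.9
```

Request:
{"fn": "jog_arm", "kwargs": {
  "plan": [
    [8, [0, 0, 0.02], [0, 0, 0]],
    [8, [0, 0, 0.04], [0, 0, 0]],
    [8, [0, 0, 0.06], [0, 0, 0]],
    [8, [0, 0, 0.07], [0, 0, 0]],
    [8, [0, 0, 0.07], [0, 0, 0]],
    [8, [0, 0, 0.07], [0, 0, 0]]
  ]
}}

```text
clock: 20.45
position: [491.5, -43.4, 65.3]
ee_rot: [0.998, 0.062, 0.0, 0.0]
contact_force: [-4.0, 0.8, 9.0]
gripper_width: 12.3
grasp_force: 62.1
```

Request:
{"fn": "jog_arm", "kwargs": {
  "plan": [
    [8, [0, 0, 0.01], [0, 0, 0]],
    [8, [0, 0, 0.01], [0, 0, 0]],
    [8, [0, 0, 0.01], [0, 0, 0]],
    [8, [0, 0, 0.01], [0, 0, 0]]
  ]
}}

```text
clock: 20.95
position: [491.6, -43.4, 65.2]
ee_rot: [0.998, 0.062, 0.0, 0.0]
contact_force: [-4.9, 1.0, 14.5]
gripper_width: 12.6
grasp_force: 63.0
```

Run:
```python
from h import *
s=read_state();print(s["clock"],np.round(s["position"],1),np.round(s["contact_force"],1),s["gripper_width"],s["grasp_force"])
def pr(n,a): 
    if len(a)>5: print(n,len(a),a.min(0).round(1),a.max(0).round(1),np.round(circ(a),1))
for n in("scene","top"):
    d=get_image(n);h=cloud(d).reshape(-1,3);rr=np.hypot(h[:,0]-475,h[:,1]-79)
    pr("pot "+n,h[(h[:,2]>109)&(h[:,2]<118)&(rr<40)&(rr>25)]);pr("bk "+n,h[(h[:,2]>134)&(h[:,2]<146)&(rr<40)])
    rr=np.hypot(h[:,0]-489,h[:,1]+44);pr("knob body "+n,h[(h[:,2]>46)&(h[:,2]<62)&(rr<26)])
```

```text
20.95 [491.6 -43.4  65.2] [-4.9  1.  14.5] 12.575733279582918 62.95217156410217
pot scene 83 [443.9  47.7 109. ] [507.3 107.6 117.1] [475.1  78.4  29.8]
bk scene 67 [453.8  55.5 134.5] [494.  101.2 141.7] [474.1  78.   19.6]
knob body scene 89 [466.1 -66.2  46.1] [502.9 -22.1  61.9] [487.  -44.8  19. ]
knob body top 10 [467.5 -45.   47. ] [476.7 -29.1  61.4] [472.2 -37.4   5.7]
```

The push is against the hard stop: 14.5 N with no further travel, 6 mm down. The pot and beaker stand as placed. Handing in.

```bash
python3 -c "
from bench import *
print(job_done())"
```

```text
the job is handed in; nothing more can be done
None
```

The pot is in the pan, the beaker is in the pot, and the knob is on the shaft flat to flat, still held pressed to the stop at about 14.5 N. I handed the job in at about 21 s of the 72 s allowed; the interface gave no verdict.

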